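# Open the delivery carton and unpack the dark-capped spice jar

### The job

The delivery carton's tape has been cut: fold the left top flap, then the right one, right back, to about level or beyond, until it comes to its stop, and press each firmly against that stop (about 10 N) so that the crease sets, without crushing the cardboard. Then lift out the spice jar with the dark brown cap and set it down standing on a clear part of the white cutting board that has the carrot pieces on it, without dropping it; leave the other jar standing in the carton and the tin and the tumbler where they are.

Things in the scene. Friction and masses are not known exactly. Their poses are not given: they have to be found in the camera images.
- carton: Brown cardboard carton, fixed, open-topped, 210 mm (its x) by 214 mm (its y), walls 5 mm thick and 130 mm high, floor 5 mm. Origin at the centre of its underside, z up. Two top flaps, hinged on the +y and -y walls, meet over the middle. End flaps on the x walls are already down outside (to 10 mm beyond). Two jars stand inside, 55 mm to +x and -x of the centre; which is where varies.
- flap_left (a joint): Angle in rad of the 4 mm flap hinged along the carton's +y wall: 0 closed (starts at 0 to 0.15), 1.57 upright, 3.14 folded out level; a stop, to be felt, lies somewhere in 3.0 to 3.5, and the board flexes against it, about 2 N per mm. 208 mm long, 102.5 mm from hinge to free edge (74.5 in the notch). Crease friction 0.12 N m: it stays where it is left.
- flap_left_hinge (a point): Point on the left flap's hinge line, mid-length and mid-thickness, 104.5 mm to +y of the carton's centre, 132 mm above its underside. Axes turn with the flap: x along the hinge (the carton's x), -y from hinge to free edge, z out of the outer face (up when closed).
- flap_left_notch (a point): Middle of the left flap's notch edge, mid-thickness, 74.5 mm from the hinge; turns with the flap. Closed, the two flaps' notches make one hand hole over the carton's centre, 72 mm along x and 60 mm along y, corners cut off by 10 mm. Below the hole, between the jars, about 50 mm along x is free down to the floor.
- flap_right (a joint): The same for the flap hinged along the carton's -y wall: 0 closed (starts at 0 to 0.15), 1.57 upright, 3.14 folded out level; its stop lies at another angle between 3.0 and 3.5, to be felt; same sizes and friction as the left flap.
- flap_right_hinge (a point): Point on the hinge line of the right flap, mid-length and mid-thickness, 104.5 mm to -y of the carton's centre and 132 mm above its underside. Axes turn with the flap: x along the hinge (the carton's x), +y from the hinge to the free edge, z out of the flap's outer face (up when closed).
- flap_right_notch (a point): Middle of the right flap's notch edge, mid-thickness, 74.5 mm from the hinge; turns with the flap.
- jar_dark_center (a point): The spice jar to take out: dark brown cap, round, 44 mm in diameter and 105 mm tall, about 0.11 kg; this point is on its axis half-way up, z along the axis. Inside the carton its top is 20 mm below the wall tops. The cap (the top 20 mm) and the body can both be gripped.
- jar_dark: The same dark-capped jar; origin at the centre of its underside.
- jar_white_center (a point): The other spice jar: white cap, round, 47 mm in diameter and 98 mm tall; this point is on its axis half-way up. It stays in the carton.
- board_top (a point): Centre of the top face of the white cutting board, fixed, 385 mm along its x, 290 mm along its y, 12 mm thick, lying on the table. Carrot pieces (up to 90 mm tall), which do not move, lie on it along the +x end, beyond x = +100 mm from this point; the rest is clear.
- tin: Unopened food tin, bystander, 75 mm in diameter, 110 mm tall, to the left behind the carton; origin at the centre of its underside.
- glass: Grey drinking tumbler, bystander, 75 mm in diameter, 100 mm tall, behind the carton; origin at the centre of its underside.

How it is judged:
On the way, in this order (a step that is already met when the one before it is completed fails the run):
1. the left flap is folded back past 2.95 rad and pressed against its stop with over 6 N (value of joint flap_left above 2.95 rad and contact force between the fingers and carton above 6 N and y of the grasp point in the frame of carton above 0.08 m and z of jar_dark_center in the frame of carton below 0.075 m), for 0.1 s.
2. the right flap is folded back past 2.95 rad and pressed against its stop with over 6 N, the jar still in the carton (value of joint flap_right above 2.95 rad and contact force between the fingers and carton above 6 N and y of the grasp point in the frame of carton below -0.08 m and z of jar_dark_center in the frame of carton below 0.075 m), for 0.1 s.
3. the dark-capped jar is lifted clear of the carton by the gripper (z of jar_dark_center in the frame of carton above 0.15 m and contact force between the fingers and jar_dark above 0.3 N), for 0.1 s.
At the end, for the whole second after the job is handed in: Both flaps stay folded back beyond 2.85 rad; the dark-capped jar stands at rest on the white board, upright within 0.1 rad, its axis within 170 mm (x) and 125 mm (y) of the board's centre along the board's axes; the white-capped jar stands on the carton's floor, upright within 0.15 rad (value of joint each of flap_left, flap_right above 2.85 rad and x of jar_dark_center in the frame of board_top between -0.17 and 0.17 m and y of jar_dark_center in the frame of board_top between -0.125 and 0.125 m and z of jar_dark_center in the frame of board_top between 0.047 and 0.058 m and angle between jar_dark_center's own z axis and vertical below 0.1 rad and linear speed of jar_dark below 0.02 m/s and x of jar_white_center in the frame of carton between -0.1 and 0.1 m and y of jar_white_center in the frame of carton between -0.1 and 0.1 m and z of jar_white_center in the frame of carton below 0.065 m and angle between jar_white_center's own z axis and vertical below 0.15 rad); the robot touches nothing.
It fails at once if the carton or a flap is pressed with more than 30 N (contact force between any of the fingers, the arm and carton above 30 N).
It fails at once if the dark-capped jar falls freely (faster than 0.6 m/s out of the fingers) (linear speed of jar_dark above 0.6 m/s and contact force between the fingers and jar_dark below 0.05 N).
It fails at once if the tin or the tumbler is moved by more than 30 mm (distance of any of tin, glass from where it was at the start of the episode above 0.03 m).
It also fails if it takes over 72 s, if anything falls off the work surface, if the arm or the gripper's body presses on something with over 40 N, if the wrist force passes 120 N, or if a joint passes its speed limit or range.

### The arm

A 6-joint arm with a two-finger parallel gripper is mounted at the origin on a cart in front of the work surface, level with it; the furniture and walls round the work are solid. World frame = base frame: x ahead of the robot, y to its left, z up, the work surface at z = 0. Lengths are in m, angles in rad, forces in N, time in s.
With the tool pointing down it reaches from about 0.3 to 0.875 m from the base axis. Payload 6.4 kg.
Tool frame: the origin (TCP) lies midway between the tips of the shut fingers; the grasp point (between the pads) lies 19 mm behind it (ctrl.tcp_to_grasp is the distance from the TCP to the grasp point, in m); z points along the fingers, y is the direction in which the jaws open and shut (so a half turn about z gives the same grasp; the last joint's range is limited). The gripper opens to 85 mm and grips with 20 to 120 N. Pads are 22 mm wide; open, the fingers measure 114 mm over their backs; the gripper's body (76 mm by 85 mm) begins 54 mm behind the grasp point. The pads swing forward as they close: fully open they stand 13 mm farther back than shut.
Start: joints at [-1.48, 0.181, 1.607, -0, 1.354, -0.206], TCP at [0.168, -0.55, 0.231] pointing down, gripper open.
Joint ranges: [-2.99, 2.99], [-0.89, 2.07], [0.3, 2.58], [-1.14, 4.28], [0, 2.63], [-3.12, 3.12]. Speed limits (rad/s): [2.57, 2.57, 3.01, 3.14, 3.14, 3.14].

### API

Orientations are given as a unit quaternion [w, x, y, z].
In Python, from bench import monitor, imaging, order, spotter, ctrl gives the robot as it stands.
- The arm moves only by the shell command python3 -m pendant 'ROWS'. ROWS is JSON, a list that holds one entry, the list of rows, each a list of 5 numbers: the shift along the world's x, y, z in mm, then the turn about the world's z in degrees, then the finger opening in mm, from 0 to 85.4. A call has 1 to 8 rows; each row shifts and turns the commanded pose from where the row before left it; what a row does not reach is not made up. A row lasts 1/8 s, in which the tool goes at most 62.5 mm and 10.7 degrees, less where a joint would pass 70% of its speed; a pose out of reach is approached as far as the arm can. A call with a gripper value outside its range is refused whole. The fingers move at their own pace and stop on an object; the grip force is fixed at half the most. Time passes only in rows, so rows that do not move let the fingers close. It gives the time, the measured TCP pose, the force and the opening at its end, in the units of the state.
- monitor.get_obs(): the state, without advancing time (a new reading comes with each control period).
- imaging.camera(name): name is "scene" or "top" or "wrist"; returns a dict with "img" (420x560x3 uint8, red, green, blue), "vfov" (degrees; the focal length in pixels is half the picture's height over the tangent of half this angle, whatever the lens; pixels are square), "cx", "cy" (the principal point, pixels), "distortion" ([k1, k2, p1, p2, k3] as OpenCV has them; the pictures are not rectified), "origin" and "orientation" of the camera in the world. Camera axes: x right, y down, z forward; pixel columns grow to the right and rows downward; lengths in m; the calibration is good to about 2 mm. A picture is of the moment at which its call begins. There is no depth.
- order.hand_in(): hands the job in, once; it reports no verdict.
Trained networks look in the newest picture that a camera, given by its name, has taken for a name from the list of things; names that differ only in an ending like _2 or _b are one class to them, and where a whole thing is asked for, a point or a joint stands for the part that bears it (a point fixed in the world has none). Each returns a list of dicts, best first, with "confidence" (0 to 1); they miss things now and then, are a little off and sometimes report something else, mostly with a low value. They report only what shows in the picture. A call takes as long as a camera call.
- spotter.recognise(camera, thing): "at" ([x, y, z] in m, in the coordinates of the camera as it stood for that picture, good to about 4 mm: the middle of the surface that is visible of it).
- spotter.tip_of(camera, thing): "at" ([x, y, z] in m, in the coordinates of the camera as it stood for that picture, good to about 4 mm: a listed point, or the origin of a listed thing).
The state is a dict: "time_s": time; "q": joint angles; "dq": joint speeds; "joint_efforts": joint torques, N m; "eef_pos": TCP position; "eef_rot": TCP orientation; "wrist_force": force on the tool from outside, world axes, zero at the start; "torque": the same for the moment, N m; "opening": opening from 0.0 (shut) to 1.0 (fully open).
Only numpy, scipy, OpenCV 4.12 (cv2) and the standard library are available. Lean on these libraries where they do the work, as an engineer would, in place of code of your own. Each camera call takes 0.05 s, during which the arm holds its last target. There are 200 camera calls.

## Working session

There is one attempt and no reset: what is moved stays moved. The work goes in short steps, Python scripts to look and compute and a shell command to move; the robot and the scene stay as the last step left them, time stands still between calls to the robot, and variables do not carry over. Pictures are saved under pics/ and viewed, about 8 in all and at most 12, crops included, and the job is handed in when it is done.

```bash
mkdir -p pics
cat > h.py <<'E'
from bench import monitor, imaging, order, spotter, ctrl
import numpy as np, cv2
from scipy.spatial.transform import Rotation as R
def pose(c):
    q=c["orientation"]; return R.from_quat([q[1],q[2],q[3],q[0]]),np.array(c["origin"])
def look(cam,things,save=None):
    c=imaging.camera(cam); r,o=pose(c)
    if save: cv2.imwrite("pics/"+save,c["img"][:,:,::-1])
    for t in things:
        for d in spotter.tip_of(cam,t)[:2]:
            print(cam,t,np.round(r.apply(d["at"])+o,4),round(d["confidence"],2))
    return c
E
python3 - <<'E'
from h import *
T=["carton","flap_left_hinge","flap_right_hinge","flap_left_notch","flap_right_notch","jar_dark_center","jar_white_center","board_top","tin","glass"]
a=look("scene",T,"s0.png"); b=look("top",T,"t0.png")
o=monitor.get_obs(); print(o["eef_pos"],o["eef_rot"],o["time_s"],ctrl.tcp_to_grasp)
cv2.imwrite("pics/a.png",cv2.resize(np.vstack([cv2.imread("pics/s0.png"),cv2.imread("pics/t0.png")]),None,fx=.71,fy=.71))
E
```

```text
scene carton [5.021e-01 1.000e-03 3.000e-04] 0.57
scene flap_left_hinge [0.4844 0.1056 0.1286] 0.6
scene flap_right_hinge [ 0.53   -0.0975  0.1313] 0.93
scene flap_left_notch [0.4965 0.0366 0.1326] 0.79
scene flap_right_notch [ 0.5137 -0.021   0.1316] 0.72
scene jar_white_center [ 0.5023  0.0038 -0.0023] 0.33
scene board_top [ 0.4847 -0.4023  0.0128] 0.59
scene tin [ 0.6558  0.3815 -0.0029] 0.82
scene glass [ 0.7552 -0.1398 -0.004 ] 0.89
top carton [0.4968 0.0006 0.0006] 0.93
top flap_left_hinge [0.4792 0.1068 0.1306] 0.79
top flap_right_hinge [ 0.525  -0.1006  0.1332] 0.65
top flap_left_notch [0.4959 0.0379 0.1407] 0.83
top flap_left_notch [0.4805 0.1069 0.1322] 0.51
top flap_right_notch [ 0.5065 -0.028   0.1354] 0.68
top flap_right_notch [ 0.4457 -0.0129  0.0552] 0.31
top jar_dark_center [0.5523 0.0142 0.0585] 0.47
top jar_white_center [ 0.4464 -0.0131  0.0522] 0.43
top board_top [ 0.4843 -0.4021  0.0174] 0.8
top tin [ 0.6592  0.3822 -0.0018] 0.63
top glass [ 7.521e-01 -1.399e-01  4.000e-04] 0.81
top glass [0.5546 0.0137 0.056 ] 0.48
[ 0.16819049 -0.54988027  0.23129186] [2.08195497e-06 9.89010136e-01 1.47847729e-01 8.00081761e-06] 1.1 0.0187
```

View pics/a.png

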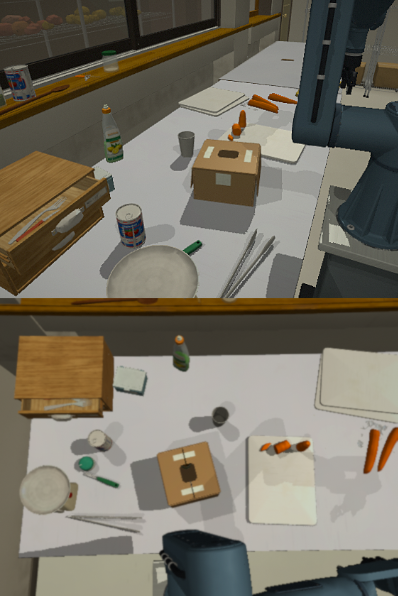

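The two views show the carton at about (0.502, 0.002), yawed by roughly 12.5°. The dark jar is at its +x end and the board is at (0.484, -0.402). Next I check the finger shape from close by.

```bash
python3 - <<'E'
from h import *
s=cv2.imread("pics/s0.png"); w=look("wrist",[],"w0.png"); w=cv2.imread("pics/w0.png")
a=cv2.resize(s[30:180,430:560],(390,450),interpolation=cv2.INTER_CUBIC); cv2.imwrite("pics/b.png",np.hstack([a,cv2.resize(w,(400,450))]))
E
python3 -m pendant '[[[60,60,10,0,0],[40,60,10,-4.5,0],[0,60,0,0,0],[20,59,0,0,0],[30,45,0,0,0]]]'
```

```text
time_s: 1.78
eef_pos: [0.2965, -0.2884, 0.2473]
eef_rot: [0.0, 0.994, 0.108, 0.0]
wrist_force: [0.4, -0.3, -0.2]
opening: -0.003
```

View pics/b.png

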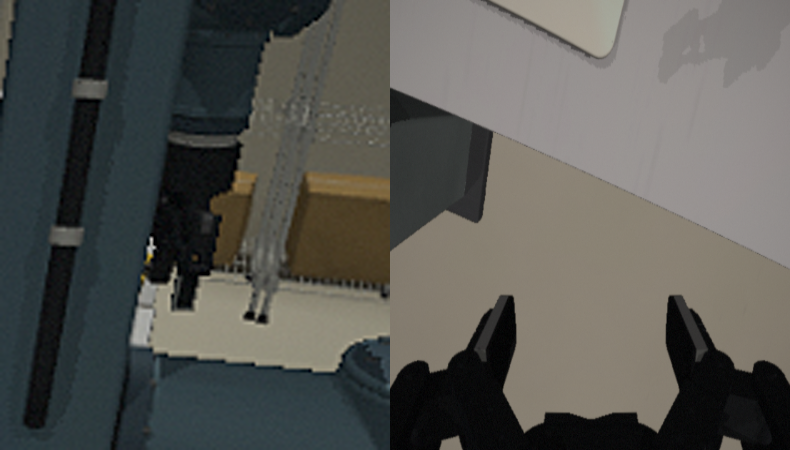

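The crop shows a linkage gripper: slim fingertips with wider knuckles above them. I shut it and now move over the hand hole to look from above.

```bash
python3 -m pendant '[[[31,45,10,0,0],[31,45,10,0,0],[31,45,10,0,0],[31,45,10,0,0],[31,45,0,0,0],[30,44,0,0,0],[0,0,0,0,0],[0,0,0,0,0]]]'
python3 - <<'E'
from h import *
look("wrist",["carton","flap_left_hinge","flap_right_hinge","flap_left_notch","flap_right_notch","jar_dark_center","jar_white_center"],"w1.png")
look("scene",["flap_left_notch","flap_right_notch"])
E
```

```text
time_s: 2.78
eef_pos: [0.4812, -0.0214, 0.287]
eef_rot: [0.0, 0.994, 0.109, -0.0]
wrist_force: [-0.4, -0.5, 0.1]
opening: -0.003
wrist carton [ 0.5034  0.0043 -0.0011] 0.95
wrist flap_left_hinge [0.4758 0.1053 0.1276] 0.56
wrist flap_right_hinge [ 0.5271 -0.097   0.1316] 0.93
wrist flap_left_notch [0.493  0.0305 0.1366] 0.83
wrist flap_right_notch [ 0.505  -0.0215  0.1352] 0.94
wrist jar_white_center [ 0.4494 -0.012   0.0539] 0.67
scene flap_left_notch [0.4992 0.0368 0.1298] 0.61
scene flap_right_notch [ 0.5141 -0.0225  0.1337] 0.65
```

View pics/w1.png

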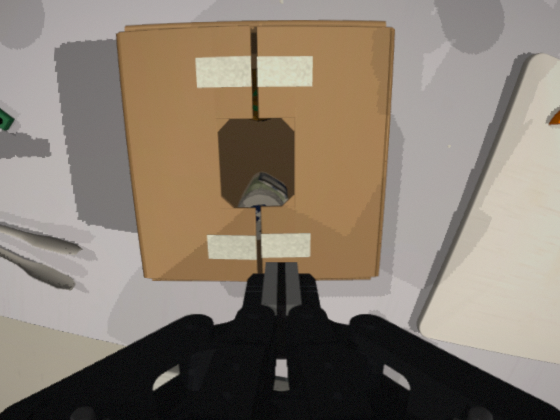

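Carton centre (0.503, 0.003), yaw about 13°, and the tool's jaws are aligned with the carton's y axis. The hole is centred at about pixel (257,163). I insert the shut fingers shallowly.

```bash
python3 -m pendant '[[[21,24,0,0,0],[0,0,-50,0,0],[0,0,-50,0,0],[0,0,-50,0,0],[0,0,-28,0,0],[-2,9,0,0,0],[0,0,0,0,0]]]'
```

```text
time_s: 4.2
eef_pos: [0.5011, 0.0121, 0.1104]
eef_rot: [0.0, 0.994, 0.109, 0.001]
wrist_force: [-0.1, 0.2, -0.8]
opening: 0.004
```

```bash
python3 -m pendant '[[[-0.4,2,0,0,0],[0,0,0,0,0],[-0.2,1,0,0,0],[0,0,0,0,0]]]'
```

```text
time_s: 4.7
eef_pos: [0.4999, 0.0145, 0.1094]
eef_rot: [0.0, 0.994, 0.109, 0.0]
wrist_force: [0.1, -0.6, 0.7]
opening: -0.002
```

```bash
python3 -m pendant '[[[-0.2,1,0,0,0],[-0.2,1,0,0,0],[0,0,0,0,0]]]'
```

```text
time_s: 5.08
eef_pos: [0.4993, 0.0166, 0.1091]
eef_rot: [-0.0, 0.994, 0.109, -0.0]
wrist_force: [0.2, 0.2, -0.6]
opening: 0.0
```

```bash
python3 -m pendant '[[[-0.2,1,0,0,0],[0,0,0,0,0]]]'
```

```text
time_s: 5.32
eef_pos: [0.4992, 0.0176, 0.1092]
eef_rot: [-0.0, 0.994, 0.109, -0.0]
wrist_force: [0.4, 0.4, 0.3]
opening: 0.003
```

```bash
python3 -m pendant '[[[-0.2,1,0,0,0],[0,0,0,0,0]]]'
```

```text
time_s: 5.58
eef_pos: [0.499, 0.0186, 0.1092]
eef_rot: [-0.0, 0.994, 0.109, 0.0]
wrist_force: [-0.4, 0.4, -0.9]
opening: -0.002
```

```bash
python3 -m pendant '[[[-0.2,1,0,0,0],[0,0,0,0,0]]]'; python3 -m pendant '[[[-0.2,1,0,0,0],[0,0,0,0,0]]]'
```

```text
time_s: 5.82
eef_pos: [0.4989, 0.0194, 0.1092]
eef_rot: [0.0, 0.994, 0.109, 0.0]
wrist_force: [0.4, -0.7, -0.2]
opening: -0.003
time_s: 6.08
eef_pos: [0.4989, 0.0196, 0.1094]
eef_rot: [0.001, 0.994, 0.109, 0.0]
wrist_force: [0.9, -6.2, 0.5]
opening: -0.0
```

```bash
python3 -m pendant '[[[-0.2,1,0,0,0],[0,0,0,0,0]]]'
```

```text
time_s: 6.32
eef_pos: [0.499, 0.0197, 0.1096]
eef_rot: [0.002, 0.994, 0.109, 0.0]
wrist_force: [0.4, -9.0, -0.5]
opening: -0.002
```

```bash
python3 -m pendant '[[[-0.2,1,0,0,0],[0,0,0,0,0]]]'
```

```text
time_s: 6.58
eef_pos: [0.499, 0.0198, 0.1097]
eef_rot: [0.002, 0.994, 0.109, 0.001]
wrist_force: [0.1, -12.9, 0.2]
opening: -0.001
```

Contact felt at 13 N of preload, with the arm giving about 4 N/mm. Next I drag the edge upward by friction.

```bash
python3 -m pendant '[[[0,0,3,0,0],[0,0,3,0,0]]]'
```

```text
time_s: 6.82
eef_pos: [0.4988, 0.0203, 0.1156]
eef_rot: [0.002, 0.994, 0.109, 0.0]
wrist_force: [0.1, -9.9, 0.1]
opening: 0.0
```

```bash
python3 -m pendant '[[[0,0.3,3,0,0],[0,0.5,3,0,0],[0,0,0,0,0]]]'
```

```text
time_s: 7.2
eef_pos: [0.4987, 0.0214, 0.1217]
eef_rot: [0.002, 0.994, 0.109, 0.0]
wrist_force: [0.1, -9.8, 0.1]
opening: -0.0
```

The edge is sticking: the y retreat matches the arc at θ≈0.2. I carry on along the arc.

```bash
python3 -m pendant '[[[-0.3,0.8,3,0,0],[-0.3,0.9,3,0,0],[-0.4,1.4,4,0,0],[-0.4,1.6,4,0,0],[0,0,0,0,0]]]'
```

```text
time_s: 7.82
eef_pos: [0.4976, 0.0261, 0.1361]
eef_rot: [0.002, 0.994, 0.109, 0.001]
wrist_force: [0.0, -9.9, 2.0]
opening: 0.001
```

```bash
python3 -m pendant '[[[-0.5,2.1,4,0,0],[-0.5,2.3,4,0,0],[-0.7,2.9,4,0,0],[-0.7,3.2,4,0,0],[0,0,0,0,0]]]'
```

```text
time_s: 8.45
eef_pos: [0.4955, 0.0364, 0.1528]
eef_rot: [0.002, 0.994, 0.109, 0.001]
wrist_force: [-1.8, -11.4, 6.5]
opening: -0.001
```

```bash
python3 -m pendant '[[[-1.2,5,4,0,0],[-1.2,5,4,0,0],[-1.2,5,4,0,0],[-1.5,6.5,5,0,0],[-1.5,6.5,4,0,0],[-1.5,6.5,4,0,0]]]'
```

```text
time_s: 9.2
eef_pos: [0.4858, 0.0736, 0.176]
eef_rot: [-0.0, 0.994, 0.109, -0.0]
wrist_force: [0.8, -1.7, -0.2]
opening: -0.001
```

Run:
```python
from h import *
look("scene",["flap_left_notch","flap_right_notch"],"s2.png")
```

```text
scene flap_left_notch [0.4815 0.0943 0.1982] 0.58
scene flap_left_notch [0.4808 0.1054 0.1307] 0.48
scene flap_right_notch [ 0.5089 -0.0221  0.1281] 0.63
```

View pics/s2.png

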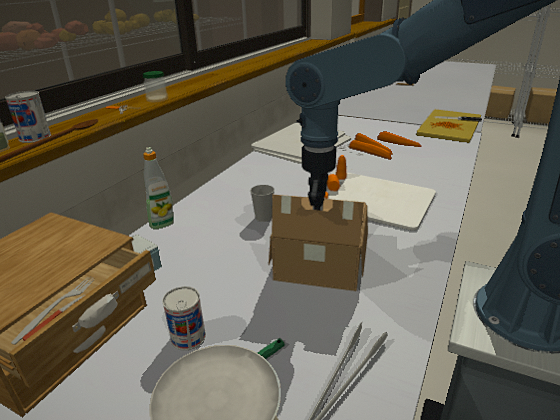

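Flap is nearly upright (edge at about pixel (320,200)). I push it over.

```bash
python3 -m pendant '[[[-1.6,7.5,6,0,0],[-1.6,7.5,6,0,0],[-1.9,8.5,0,0,0],[-1.9,8.5,0,0,0],[-1.9,8.5,-1,0,0],[-2.2,10,-6,0,0],[-2.2,10,-8,0,0]]]'
```

```text
time_s: 10.22
eef_pos: [0.4732, 0.1344, 0.1731]
eef_rot: [-0.0, 0.994, 0.109, 0.0]
wrist_force: [0.7, -0.9, 1.9]
opening: 0.005
```

```bash
python3 -m pendant '[[[-1.3,6,-9,0,0],[-1.3,6,-10,0,0],[0,1.5,-6,0,0],[0,1.5,-6,0,0]]]'
```

```text
time_s: 10.72
eef_pos: [0.4699, 0.1486, 0.1415]
eef_rot: [-0.0, 0.994, 0.109, -0.001]
wrist_force: [-1.0, -0.4, 1.9]
opening: -0.001
```

```bash
python3 -m pendant '[[[0,0,-3,0,0],[0,0,-3,0,0],[0,0,0,0,0]]]'
```

```text
time_s: 11.1
eef_pos: [0.4704, 0.1484, 0.1361]
eef_rot: [0.0, 0.994, 0.109, -0.0]
wrist_force: [0.2, 1.1, 1.1]
opening: -0.001
```

```bash
python3 -m pendant '[[[0,0,-2,0,0],[0,0,-2,0,0],[0,0,0,0,0]]]'
```

```text
time_s: 11.48
eef_pos: [0.4707, 0.1485, 0.1332]
eef_rot: [0.0, 0.994, 0.109, 0.0]
wrist_force: [-3.3, 1.0, 11.4]
opening: -0.0
```

```bash
python3 -m pendant '[[[0,0,-2,0,0],[0,0,0,0,0]]]'
```

```text
time_s: 11.72
eef_pos: [0.4708, 0.1485, 0.1319]
eef_rot: [0.0, 0.994, 0.109, 0.0]
wrist_force: [-6.3, -0.4, 16.1]
opening: -0.001
```

Left flap is pressed at 11 to 16 N against its stop near level. Now the right one.

```bash
python3 -m pendant '[[[0,0,50,0,0],[11,-51,10,0,0],[11,-51,0,0,0],[12,-51,0,0,0],[0,0,0,0,0],[0,0,-45,0,0],[0,0,-33,0,0],[0,0,0,0,0]]]'
```

```text
time_s: 12.72
eef_pos: [0.5018, -0.0032, 0.1096]
eef_rot: [-0.001, 0.994, 0.109, -0.003]
wrist_force: [1.1, 0.7, 0.1]
opening: -0.002
```

```bash
python3 -m pendant '[[[0.4,-2,0,0,0],[0.2,-1,0,0,0],[0.2,-1,0,0,0],[0,0,0,0,0]]]'
```

```text
time_s: 13.22
eef_pos: [0.5056, -0.0086, 0.1128]
eef_rot: [0.0, 0.994, 0.109, 0.001]
wrist_force: [0.8, 0.2, 0.4]
opening: -0.002
```

```bash
python3 -m pendant '[[[0.2,-1,-2,0,0],[0.2,-1,0,0,0],[0,0,0,0,0]]]'
```

```text
time_s: 13.6
eef_pos: [0.5056, -0.0106, 0.1101]
eef_rot: [-0.0, 0.994, 0.109, -0.0]
wrist_force: [-0.3, 0.0, 0.1]
opening: -0.003
```

```bash
python3 -m pendant '[[[0.2,-1,0,0,0],[0,0,0,0,0]]]'
```

```text
time_s: 13.85
eef_pos: [0.5059, -0.0115, 0.1102]
eef_rot: [-0.0, 0.994, 0.109, 0.0]
wrist_force: [-0.7, 0.3, -0.1]
opening: 0.003
```

```bash
python3 -m pendant '[[[0.2,-1,0,0,0],[0,0,0,0,0]]]'
```

```text
time_s: 14.1
eef_pos: [0.5059, -0.0122, 0.1101]
eef_rot: [-0.0, 0.994, 0.109, -0.0]
wrist_force: [0.0, 1.1, -0.3]
opening: 0.002
```

```bash
python3 -m pendant '[[[0.2,-1,0,0,0],[0,0,0,0,0]]]'
```

```text
time_s: 14.35
eef_pos: [0.5059, -0.0124, 0.11]
eef_rot: [-0.001, 0.994, 0.109, -0.0]
wrist_force: [-0.1, 6.4, 1.1]
opening: -0.001
```

```bash
python3 -m pendant '[[[0.2,-1,0,0,0],[0,0,0,0,0]]]'
```

```text
time_s: 14.6
eef_pos: [0.5058, -0.0125, 0.1098]
eef_rot: [-0.002, 0.994, 0.109, -0.0]
wrist_force: [0.6, 10.1, 0.4]
opening: -0.001
```

```bash
python3 -m pendant '[[[0.2,-0.8,0,0,0],[0,0,3,0,0],[0,0,3,0,0],[0,-0.3,3,0,0],[0.1,-0.5,3,0,0],[0,0,0,0,0]]]'
```

```text
time_s: 15.35
eef_pos: [0.506, -0.0137, 0.1218]
eef_rot: [-0.002, 0.994, 0.109, -0.0]
wrist_force: [-0.5, 11.6, 0.7]
opening: 0.002
```

```bash
python3 -m pendant '[[[0.3,-0.8,3,0,0],[0.3,-0.9,3,0,0],[0.4,-1.4,4,0,0],[0.4,-1.6,4,0,0],[0,0,0,0,0]]]'
```

```text
time_s: 15.98
eef_pos: [0.5071, -0.0176, 0.1361]
eef_rot: [-0.003, 0.994, 0.109, -0.001]
wrist_force: [-1.8, 14.4, 3.5]
opening: -0.002
```

```bash
python3 -m pendant '[[[0.4,-1.5,4,0,0],[0.5,-2,4,0,0],[0.6,-2.6,4,0,0],[0.7,-3,4,0,0],[0,0,0,0,0]]]'
```

```text
time_s: 16.6
eef_pos: [0.5095, -0.0266, 0.1529]
eef_rot: [-0.003, 0.994, 0.109, -0.001]
wrist_force: [-5.7, 15.7, 9.9]
opening: -0.002
```

```bash
python3 -m pendant '[[[0.9,-4,4,0,0],[1.2,-5,4,0,0],[1.2,-5,4,0,0],[1.2,-5.5,5,0,0],[1.5,-6.5,4,0,0],[1.5,-6.5,4,0,0]]]'
```

```text
time_s: 17.35
eef_pos: [0.5179, -0.0628, 0.1772]
eef_rot: [0.0, 0.994, 0.109, -0.0]
wrist_force: [0.4, 1.5, -1.0]
opening: -0.0
```

```bash
python3 -m pendant '[[[1.2,-5,4,0,0],[1.6,-7.5,4,0,0],[1.6,-7.5,4,0,0],[1.9,-8.5,0,0,0],[1.9,-8.5,0,0,0],[1.9,-8.5,-1,0,0],[2.2,-10,-6,0,0],[2.2,-10,-8,0,0]]]'
```

```text
time_s: 18.35
eef_pos: [0.5331, -0.129, 0.1743]
eef_rot: [0.001, 0.994, 0.109, 0.001]
wrist_force: [0.5, 1.1, 2.8]
opening: -0.002
```

```bash
python3 -m pendant '[[[1.3,-6,-9,0,0],[1.3,-6,-10,0,0],[0,-1.5,-6,0,0],[0,-1.5,-6,0,0],[0,0,-3,0,0],[0,0,0,0,0]]]'
```

```text
time_s: 19.1
eef_pos: [0.5346, -0.1426, 0.1399]
eef_rot: [-0.0, 0.994, 0.109, -0.0]
wrist_force: [-0.3, -0.3, 0.8]
opening: -0.006
```

```bash
python3 -m pendant '[[[0,0,-3,0,0],[0,0,-2,0,0],[0,0,0,0,0]]]'
```

```text
time_s: 19.48
eef_pos: [0.5349, -0.1428, 0.1351]
eef_rot: [-0.0, 0.994, 0.109, -0.0]
wrist_force: [-1.1, -0.8, 1.2]
opening: -0.0
```

```bash
python3 -m pendant '[[[0,0,-2,0,0],[0,0,0,0,0]]]'
```

```text
time_s: 19.73
eef_pos: [0.5349, -0.1429, 0.1331]
eef_rot: [-0.0, 0.994, 0.109, 0.0]
wrist_force: [-0.4, -0.2, 2.3]
opening: -0.0
```

```bash
python3 -m pendant '[[[0,0,-2,0,0],[0,0,0,0,0]]]'
```

```text
time_s: 19.98
eef_pos: [0.5349, -0.1429, 0.1311]
eef_rot: [-0.0, 0.994, 0.109, 0.0]
wrist_force: [-0.1, -1.4, 1.9]
opening: 0.002
```

```bash
python3 -m pendant '[[[0,0,-2,0,0],[0,0,0,0,0]]]'
```

```text
time_s: 20.23
eef_pos: [0.5349, -0.1428, 0.129]
eef_rot: [-0.0, 0.994, 0.109, -0.0]
wrist_force: [-1.0, -1.2, 2.2]
opening: -0.001
```

```bash
python3 -m pendant '[[[0,0,-2,0,0],[0,0,0,0,0]]]'
```

```text
time_s: 20.48
eef_pos: [0.5349, -0.1427, 0.127]
eef_rot: [-0.0, 0.994, 0.109, -0.0]
wrist_force: [0.3, 0.7, 0.9]
opening: -0.001
```

```bash
python3 -m pendant '[[[0,0,-2,0,0],[0,0,0,0,0]]]'
```

```text
time_s: 20.72
eef_pos: [0.5349, -0.1426, 0.125]
eef_rot: [-0.0, 0.994, 0.109, -0.0]
wrist_force: [-0.2, 0.9, 2.7]
opening: 0.0
```

```bash
python3 -m pendant '[[[0,0,-2,0,0],[0,0,0,0,0]]]'
```

```text
time_s: 20.98
eef_pos: [0.535, -0.1428, 0.1231]
eef_rot: [-0.0, 0.994, 0.109, 0.0]
wrist_force: [-0.3, -0.1, 1.4]
opening: -0.001
```

```bash
python3 -m pendant '[[[0,0,-2,0,0],[0,0,0,0,0]]]'
```

```text
time_s: 21.22
eef_pos: [0.5351, -0.1429, 0.1215]
eef_rot: [0.0, 0.994, 0.109, 0.0]
wrist_force: [-1.9, 1.6, 5.9]
opening: 0.002
```

```bash
python3 -m pendant '[[[0,0,-2,0,0],[0,0,0,0,0]]]'
```

```text
time_s: 21.48
eef_pos: [0.5352, -0.1428, 0.1202]
eef_rot: [-0.0, 0.994, 0.109, 0.0]
wrist_force: [-2.8, 2.3, 11.1]
opening: 0.0
```

Right stop is felt near 3.4 rad at 11 N. I hold briefly, then go above the dark jar with the fingers open and look.

```bash
python3 -m pendant '[[[0,0,-0.5,0,0],[0,0,0,0,0],[0,0,60,0,0],[0,0,60,0,85],[5,50,10,0,85],[5,50,0,0,85],[6,50,0,0,85],[3,12,0,0,85]]]'
python3 - <<'E'
from h import *
T=["jar_dark_center","jar_white_center","flap_left_notch","flap_right_notch","carton"]
look("wrist",T,"w3.png"); look("top",T,"t3.png"); look("scene",T[:4])
a=cv2.imread("pics/w3.png"); b=cv2.imread("pics/t3.png")[180:320,150:350]
cv2.imwrite("pics/c.png",np.hstack([cv2.resize(a,(440,330)),cv2.resize(b,(350,330))]))
E
```

```text
time_s: 22.48
eef_pos: [0.5536, 0.0216, 0.2483]
eef_rot: [-0.0, 0.994, 0.111, -0.0]
wrist_force: [0.4, -0.6, -0.1]
opening: 0.993
wrist jar_dark_center [0.5578 0.0169 0.0574] 0.72
wrist flap_left_notch [0.4581 0.1762 0.1334] 0.7
wrist flap_right_notch [ 0.5391 -0.167   0.1145] 0.82
wrist flap_right_notch [0.5048 0.002  0.0019] 0.65
wrist carton [0.5029 0.0033 0.0025] 0.59
top jar_dark_center [0.5497 0.0125 0.058 ] 0.71
top jar_white_center [ 0.537  -0.172   0.1104] 0.68
top flap_left_notch [0.4601 0.178  0.1337] 0.55
top flap_right_notch [ 0.541  -0.1709  0.1128] 0.93
top carton [ 0.4994  0.0043 -0.002 ] 0.67
scene jar_dark_center [0.5598 0.0168 0.0584] 0.53
scene jar_white_center [ 0.4494 -0.0063  0.0544] 0.68
scene flap_left_notch [0.4611 0.1822 0.13  ] 0.63
scene flap_right_notch [0.4645 0.1812 0.1295] 0.61
scene flap_right_notch [ 0.5451 -0.1648  0.1091] 0.56
```

View pics/c.png

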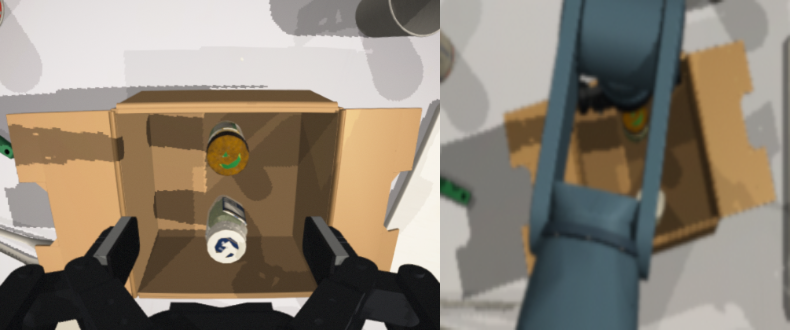

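Both flaps are folded out and both jars are upright, the dark jar at about (0.557, 0.016). I descend and grip it.

```bash
python3 -m pendant '[[[3,-6,-30,0,85],[0,0,-50,0,85],[0,0,-50,0,85],[0,0,-30,0,85],[0,0,-20,0,85],[0,0,0,0,85]]]'
```

```text
time_s: 24.08
eef_pos: [0.5554, 0.0135, 0.067]
eef_rot: [-0.001, 0.994, 0.109, -0.002]
wrist_force: [0.3, -0.3, 0.6]
opening: 0.998
```

```bash
python3 -m pendant '[[[0,0,0,0,35],[0,0,0,0,35],[0,0,0,0,35],[0,0,0,0,35]]]'
```

```text
time_s: 24.58
eef_pos: [0.5579, 0.0132, 0.0702]
eef_rot: [0.0, 0.994, 0.109, 0.001]
wrist_force: [-1.2, 1.7, 7.2]
opening: 0.502
```

```bash
python3 -m pendant '[[[0,0,15,0,35],[0,0,30,0,35],[0,0,40,0,35],[0,0,40,0,35],[0,0,40,0,35],[0,0,0,0,35]]]'
python3 - <<'E'
from h import *
T=["jar_dark_center","jar_white_center","board_top","flap_left_notch","flap_right_notch"]
look("wrist",T,"w4.png"); look("scene",T,"s4.png")
cv2.imwrite("pics/d.png",np.hstack([cv2.resize(cv2.imread("pics/"+n),(400,300)) for n in ("w4.png","s4.png")]))
E
```

```text
time_s: 25.32
eef_pos: [0.5591, 0.0127, 0.2386]
eef_rot: [0.001, 0.994, 0.109, 0.004]
wrist_force: [-0.5, -0.5, -2.1]
opening: 0.503
wrist flap_left_notch [0.4562 0.1802 0.1326] 0.7
wrist flap_right_notch [ 0.54   -0.166   0.1147] 0.84
wrist flap_right_notch [0.5578 0.011  0.1749] 0.53
scene jar_dark_center [0.5593 0.0151 0.2216] 0.72
scene jar_white_center [ 0.7558 -0.1391 -0.0052] 0.66
scene jar_white_center [ 0.4515 -0.0077  0.0562] 0.57
scene board_top [ 0.4839 -0.406   0.0136] 0.76
scene board_top [ 0.533  -0.1007  0.1279] 0.7
scene flap_left_notch [0.4629 0.1788 0.1317] 0.69
scene flap_right_notch [ 0.5455 -0.1664  0.1096] 0.59
scene flap_right_notch [ 0.6596  0.3801 -0.0027] 0.55
```

View pics/d.png

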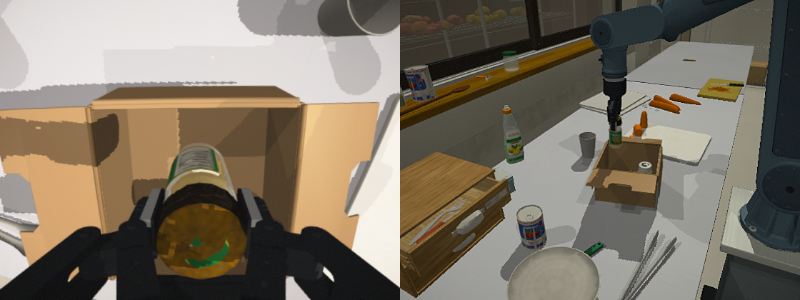

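Jar is held (wrist view, cap at about (200,240)) and it clears the carton. I move over to the board.

```bash
python3 -m pendant '[[[-8,-30,0,0,35],[-13,-50,0,0,35],[-13,-55,0,0,35],[-14,-55,0,0,35],[-14,-55,0,0,35],[-14,-55,0,0,35],[-14,-55,0,0,35],[-14,-40,0,0,35]]]'; python3 -m pendant '[[[0,-16,-30,0,35],[0,0,-40,0,35],[0,0,-40,0,35],[0,0,-20,0,35],[0,0,0,0,35]]]'
python3 - <<'E'
from h import *
look("scene",["jar_dark_center","board_top"]);look("wrist",["board_top"])
E
```

```text
time_s: 26.92
eef_pos: [0.452, -0.3843, 0.2336]
eef_rot: [0.0, 0.994, 0.108, 0.0]
wrist_force: [0.3, 0.1, -0.8]
opening: 0.504
time_s: 27.55
eef_pos: [0.4523, -0.397, 0.1023]
eef_rot: [-0.001, 0.994, 0.109, -0.001]
wrist_force: [0.0, -0.1, -1.3]
opening: 0.502
scene jar_dark_center [ 0.4553 -0.3941  0.092 ] 0.56
scene jar_dark_center [ 0.5313 -0.0989  0.1316] 0.18
scene board_top [ 0.4816 -0.4054  0.0115] 0.58
scene board_top [ 0.5398 -0.1626  0.1078] 0.23
wrist board_top [ 0.484  -0.4029  0.0085] 0.7
```

```bash
python3 -m pendant '[[[0,0,-10,0,35],[0,0,-7,0,35],[0,0,0,0,35]]]'; python3 -m pendant '[[[0,0,-2,0,35],[0,0,0,0,35]]]'
```

```text
time_s: 28.18
eef_pos: [0.4524, -0.3972, 0.0855]
eef_rot: [-0.001, 0.994, 0.109, -0.001]
wrist_force: [0.0, 1.7, -1.9]
opening: 0.504
time_s: 28.42
eef_pos: [0.4529, -0.3979, 0.0846]
eef_rot: [-0.0, 0.994, 0.109, -0.0]
wrist_force: [-0.3, -0.4, -1.5]
opening: 0.501
```

```bash
python3 -m pendant '[[[0,0,-2,0,35],[0,0,0,0,35]]]'
```

```text
time_s: 28.68
eef_pos: [0.4529, -0.3978, 0.0826]
eef_rot: [-0.0, 0.994, 0.109, -0.0]
wrist_force: [0.4, 0.7, -0.7]
opening: 0.502
```

```bash
python3 -m pendant '[[[0,0,-2,0,35],[0,0,0,0,35]]]'
```

```text
time_s: 28.92
eef_pos: [0.4528, -0.3977, 0.0805]
eef_rot: [-0.0, 0.994, 0.109, -0.0]
wrist_force: [-0.3, -0.1, -1.3]
opening: 0.503
```

```bash
python3 -m pendant '[[[0,0,-1.5,0,35],[0,0,0,0,35]]]'
```

```text
time_s: 29.18
eef_pos: [0.4528, -0.3978, 0.079]
eef_rot: [-0.0, 0.994, 0.109, -0.0]
wrist_force: [-0.0, -0.1, -1.1]
opening: 0.497
```

```bash
python3 -m pendant '[[[0,0,-1,0,35],[0,0,0,0,35]]]'
```

```text
time_s: 29.42
eef_pos: [0.4529, -0.3978, 0.0781]
eef_rot: [-0.0, 0.994, 0.109, -0.0]
wrist_force: [-0.7, 0.0, -1.3]
opening: 0.499
```

```bash
python3 -m pendant '[[[0,0,-1,0,35],[0,0,0,0,35]]]'; python3 -m pendant '[[[0,0,-0.7,0,35],[0,0,0,0,35]]]'
```

```text
time_s: 29.68
eef_pos: [0.4529, -0.3979, 0.0773]
eef_rot: [0.0, 0.994, 0.109, 0.0]
wrist_force: [-0.3, 0.4, -0.8]
opening: 0.503
time_s: 29.92
eef_pos: [0.4531, -0.3979, 0.0772]
eef_rot: [0.0, 0.994, 0.109, 0.0]
wrist_force: [-1.2, 1.7, 5.5]
opening: 0.506
```

```bash
python3 -m pendant '[[[0,0,-1,0,35],[0,0,0,0,35]]]'
```

```text
time_s: 30.18
eef_pos: [0.4533, -0.398, 0.0772]
eef_rot: [0.0, 0.994, 0.109, 0.0]
wrist_force: [-3.2, 5.0, 11.7]
opening: 0.5
```

```bash
python3 -m pendant '[[[0,0,-1,0,35],[0,0,0,0,35]]]'
```

```text
time_s: 30.42
eef_pos: [0.4534, -0.398, 0.0771]
eef_rot: [0.0, 0.994, 0.109, 0.0]
wrist_force: [-4.4, 7.3, 18.4]
opening: 0.5
```

Contact is made and the jar stands on the board. I back off the load, release slowly and retreat.

```bash
python3 -m pendant '[[[0,0,2,0,35],[0,0,0,0,48],[0,0,0,0,60],[0,0,0,0,85],[0,0,0,0,85],[0,0,20,0,85],[0,0,40,0,85],[0,0,50,0,85]]]'; python3 -m pendant '[[[-20,0,40,0,85],[-40,0,0,0,85],[-40,0,0,0,85],[0,0,0,0,85]]]'
python3 - <<'E'
from h import *
T=["jar_dark_center","jar_dark","jar_white_center","board_top","flap_left_notch","flap_right_notch","tin","glass"]
look("scene",T,"s5.png"); look("wrist",T[:2],"w5.png"); look("top",T,"t5.png")
cv2.imwrite("pics/e.png",np.hstack([cv2.resize(cv2.imread("pics/"+n),(400,300)) for n in ("w5.png","s5.png")]))
E
```

```text
time_s: 31.42
eef_pos: [0.4526, -0.3975, 0.1881]
eef_rot: [-0.0, 0.994, 0.109, -0.0]
wrist_force: [-0.1, 0.2, 0.3]
opening: 0.995
time_s: 31.92
eef_pos: [0.3513, -0.3982, 0.2282]
eef_rot: [0.001, 0.994, 0.108, 0.0]
wrist_force: [1.0, 0.7, -0.1]
opening: 0.992
scene jar_dark_center [ 0.4558 -0.3938  0.0653] 0.61
scene jar_dark_center [0.4837 0.1062 0.1309] 0.55
scene jar_dark [ 0.4479 -0.3939  0.0105] 0.63
scene jar_white_center [ 0.4538 -0.0085  0.0538] 0.54
scene board_top [ 0.4844 -0.4039  0.0146] 0.96
scene flap_left_notch [0.4599 0.1802 0.1305] 0.89
scene flap_left_notch [ 0.5298 -0.101   0.131 ] 0.2
scene flap_right_notch [ 0.5433 -0.1616  0.1098] 0.83
scene tin [ 0.6555  0.3822 -0.0035] 0.56
scene glass [ 0.7549 -0.1375 -0.0056] 0.96
wrist jar_dark [ 0.451  -0.3972  0.0139] 0.86
top jar_dark_center [ 0.4486 -0.3977  0.0692] 0.68
top jar_dark [ 0.4504 -0.3942  0.0107] 0.75
top jar_white_center [ 0.4462 -0.0105  0.0578] 0.5
top board_top [ 0.4792 -0.4054  0.0133] 0.81
top board_top [ 0.4973  0.0027 -0.0017] 0.4
top flap_left_notch [0.463  0.1796 0.1346] 0.97
top flap_right_notch [ 0.5405 -0.1746  0.1122] 0.86
top tin [6.580e-01 3.825e-01 1.000e-04] 0.68
top glass [ 0.7538 -0.1368 -0.0009] 0.69
```

View pics/e.png

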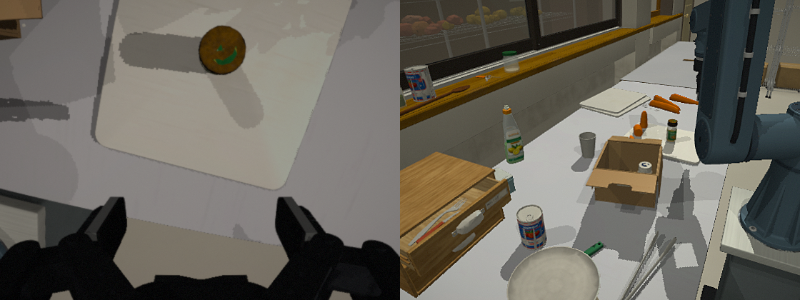

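The jar stands upright on the board, its cap at about (222,50) in the wrist view. The flaps are out, the white jar is in the carton, and the tin and tumbler have not moved. I hand in.

```bash
python3 -c "
from h import *
print(order.hand_in())"
```

```text
the job is handed in; nothing more can be done
None
```

The job is done and handed in at about 32 s of the 72 s allowed. No verdict is reported, so what follows rests on my own checks.

- **Flaps:** I lifted each flap by its notch edge with the shut fingers and folded it out to its stop. The left stop is near level and took 11–16 N; the right is near 3.4 rad and took about 11 N. The wrist readings I took stayed below about 20 N, under the 30 N limit.
- **Dark-capped jar:** I gripped it, lifted it clear of the carton and lowered it until it touched the board, with up to 18 N of contact, before letting go. It stands at about (0.451, -0.396), roughly 30 mm from the board's centre, and its centre is 52–56 mm above the board top (limit 47–58 mm).
- **Everything else:** The left flap reads about level and the right one below level. The white-capped jar is still standing in the carton, and the tin and tumbler moved less than the measurement error. The gripper is clear of everything.

No check failed. The networks gave a few stray duplicate detections, such as a second "dark jar" at the left hinge; I discarded those because they contradicted the pictures.

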